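Dispense the walnut ball knob from the knob carousel

ROBOT

A 7-joint arm with a two-finger parallel gripper is mounted at the origin on the work surface. World frame = base frame: x ahead of the robot, y to its left, z up, the work surface at z = 0. Lengths are in mm, angles in degrees, forces in N, time in s.
With the tool pointing down it reaches from about 400 to 875 mm from the base axis. Payload 6.5 kg.
Tool frame: the origin (TCP) lies on the front face of the gripper's body, between the roots of the fingers; the fingertips stand 64 mm ahead of it and the grasp point (between the pads) lies manip.grip_point_offset ahead of it (manip.grip_point_offset is the distance from the TCP to the grasp point, in mm); z points along the fingers, y is the direction in which the jaws open and shut (so a half turn about z gives the same grasp; the last joint's range is limited). The gripper opens to 88 mm and grips with 3 to 60 N. Pads are 18 mm wide; open, the fingers measure 123 mm over their backs; the gripper's body (75 mm by 187 mm) begins 45 mm behind the grasp point.
Start: joints at [-72.376, 30.733, -0.252, 88.115, 0.149, 61.152, -4.079], TCP at [237.344, 605.11, 302.716] pointing down, gripper open.
Joint ranges: [-154.64, 154.64], [-21.42, 123.67], [-72.66, 72.17], [13.99, 137.28], [-74.86, 254.86], [10.95, 109.41], [-158.01, 158.01]. Speed limits (degrees/s): [136.94, 136.94, 180, 180, 180, 180, 180].

INTERFACE

Orientations are given as [roll, pitch, yaw] about the fixed x, y, z axes, in that order (R = Rz(yaw) Ry(pitch) Rx(roll)).
In Python, from bench import manip, optics gives the robot as it stands.
- The arm moves only by the tool play_rows, never from a script. Its argument "deltas" is a list that holds one entry, the list of rows, each a list of 4 numbers: the shift along the tool's x, y, z in units of 0.2 m (1.0 is 0.2 m), then the turn about the tool's z in units of 360 degrees (1.0 is 360 degrees). A call has 1 to 8 rows; each row is the pose to reach, as a shift and turn from the pose measured when the call began, along the tool's axes at that moment, turning the shorter way round; what a row does not reach only later rows make up. A row lasts 1/10 s, in which the tool goes at most 50 mm and 8.59 degrees, less where a joint would pass 70% of its speed; a pose out of reach is approached as far as the arm can. A call with a number of a shift or a turn outside -1 to 1 is refused whole. A call with a gripper value outside its range is refused whole. "jaw" is the opening, from 0 (shut) to 1 (fully open), set as the call begins (left out, the last holds). The fingers move at their own pace and stop on an object; "force" is the grip in N (left out, the last holds). Time passes only in rows, so rows that repeat a pose let the fingers close. It gives the time, the measured TCP pose, the force and the opening at its end, in the units of the state.
- manip.get_state(): the state, without advancing time (a new reading comes with each control period).
- optics.grab_frame(name): name is "side" or "top"; returns the picture (420x560x3 uint8, red, green, blue); there is no depth.
- optics.camera_info(name): a dict with "fx", "fy", "cx", "cy" (pixels), "cam_to_world" (4x4, takes a point from camera to world coordinates). Camera axes: x right, y up, looking along -z (the intrinsics and any distortion apply to the point x, -y, -z); pixel columns grow to the right and rows downward; lengths in mm; the calibration is good to about 2 mm. A picture is of the moment at which its call begins. camera_info takes no time and is no camera call.
- manip.finish_job(): hands the job in, once; it reports no verdict.
The state is a dict: "time": time; "joints": joint angles; "joint_vel": joint speeds; "joint_torque": joint torques, N m; "position": TCP position; "tool_rot": TCP orientation; "ft_force": force on the tool from outside, world axes, zero at the start; "moment": the same for the moment, N m; "width": opening from 0.0 (shut) to 1.0 (fully open).
Only numpy, scipy, OpenCV 4.12 (cv2) and the standard library are available. Lean on these libraries where they do the work, as an engineer would, in place of code of your own. Each camera call takes 0.05 s, during which the arm holds its last target.

TASK

On the joiner's bench, four turned ball knobs sit in a tipping carousel, one in each compartment. Keeping the carousel level, turn it by its orange post until the compartment with the dark walnut ball faces the aluminium spout; then lift the black bar to tip the carousel so that the walnut ball rolls down the spout into the green tray, and lower the carousel back to level and let go. Do not touch the walnut ball with the gripper.

Things in the scene. Friction and masses are not known exactly. Their poses are not given: they have to be found in the camera images.
- stand: Fixed plywood stand, 200 x 400 mm. Origin on the table below the carousel's axle; z up, +y from axle to spout (70 mm wide chute, y 86-159). A round dish, 172 mm across, turns inside a fixed ring wall (outer diameter 189, top at z 119), open only at the spout. Green tray on the stand: inside x -45..45, y 130..250, floor z 14, walls up to 75. Ring, dish, spout and bar tip together.
- post (a point): Top centre of the upright orange post (14 mm diameter, top at z 165, 55 mm from the axle) that turns the dish either way, lightly (1 N); it stays where left. Two crossed walls (top z 115) part the dish into four 90 degree compartments; the post stands on one, so compartment middle lines lie 45 and 135 degrees either side of it. Turn the ball's middle line to the stand's +y, within 15 degrees.
- bar (a point): Middle of the round black bar, 14 mm diameter, 100 mm free length along the stand's x, at stand y -165, z 140 when level. About 5 N lifts it, on an arc about the hinge along x through stand y 90, z 75; the spout sinks. 0.5 rad of tip (bar up 114 mm and 62 mm towards +y) empties the compartment; stop at 0.7 rad. Its own weight brings it back level, on a stop.
- walnut_ball: Dark brown walnut ball knob, 32 mm diameter, 15 g, origin at its centre. It starts in any one of the four compartments; the others hold a pale beech, a red and a blue ball of the same size. The dish floor (z 85 at the axle) rises outwards by 8 degrees, so each ball rests in the inner corner of its compartment, on its middle line, 25 mm from the axle, centre at z 105.
Not all that is in view belongs to the job. Leave any purple or turquoise look-alike of the walnut_ball alone.

How it is judged (in metres and radians):
On the way, in this order (a step that is already met when the one before it is completed fails the run):
1. the walnut ball's compartment faces the spout, carousel level (x of walnut_ball in the frame of stand between -0.009 and 0.009 m and y of walnut_ball in the frame of stand between 0.015 and 0.05 m and z of walnut_ball in the frame of stand above 0.09 m and z of bar in the frame of stand below 0.152 m), for 0.2 s.
2. the carousel is tipped by its bar (bar raised by at least 40 mm) (z of bar in the frame of stand above 0.18 m), for 0.1 s.
At the end, for the whole second after the job is handed in: The walnut ball lies in the green tray (its centre between the tray's walls and less than 45 mm above the table, slower than 0.1 m/s) and the carousel is level again (bar within 12 mm of its rest height) (x of walnut_ball in the frame of stand between -0.045 and 0.045 m and y of walnut_ball in the frame of stand between 0.128 and 0.252 m and z of walnut_ball in the frame of stand below 0.045 m and linear speed of walnut_ball below 0.1 m/s and z of bar in the frame of stand below 0.152 m); the robot touches nothing.
It fails at once if the carousel is tipped (bar raised over 30 mm) while the walnut ball is not on the spout's side of the axle, or is over 45 mm off the spout's line (z of bar in the frame of stand above 0.17 m and (y of walnut_ball in the frame of stand below 0.012 m or x of walnut_ball in the frame of stand above 0.045 m or x of walnut_ball in the frame of stand below -0.045 m)).
It fails at once if the gripper touches the walnut ball (contact force between walnut_ball and the fingers above 0.3 N or contact force between walnut_ball and the arm above 0.3 N).
It also fails if it takes over 58 s, if anything falls off the work surface, if the arm or the gripper's body presses on something with over 40 N, if the wrist force passes 120 N, or if a joint passes its speed limit or range.

## Working session

There is one attempt and no reset: what is moved stays moved. The work goes in short steps, Python scripts to look and compute and a tool call to move; the robot and the scene stay as the last step left them, time stands still between calls to the robot, and variables do not carry over. Pictures are saved under pics/ and viewed, and the job is handed in when it is done.

Besides the shell and the picture viewer there is one more tool, called after "Call:" as a command line: name --argument value ..., lists and objects as JSON in quotes. play_rows: Moves the arm, as the interface text tells. Shifts and turns lie within -1 to 1; 1 stands for 0.2 m of shift or 360 degrees of turn. Its arguments: {"type":"object","properties":{"deltas":{"type":"array","items":{"type":"array","items":{"type":"array","items":{"type":"number","minimum":-1,"maximum":1}}}},"jaw":{"type":"number"},"force":{"type":"number"}},"required":["deltas"]}

```bash
mkdir -p pics; ls; python3 - <<'E'
from bench import manip, optics
import cv2
print(manip.get_state()); print(manip.grip_point_offset)
for n in("side","top"):
    im=optics.grab_frame(n); cv2.imwrite(f"pics/{n}0.png",im[:,:,::-1]); print(optics.camera_info(n))
E
```

```text
pics
{'time': 0.0, 'joints': array([-72.37457669,  30.77780966,  -0.25502823,  88.16907858,
         0.14982858,  61.15425481,  -4.07894611]), 'joint_vel': array([-0.01275318,  0.04785055, -0.02077314,  0.01804386, -0.03277568,
        0.07928415, -0.05493368]), 'joint_torque': array([-1.82968515e-04, -5.70980251e+01,  9.90482345e-01, -2.51604223e+01,
       -5.62771037e-02,  1.79927488e-02,  1.81536675e-04]), 'position': array([237.18466632, 604.63730933, 301.84637337]), 'tool_rot': array([-1.79899487e+02,  7.77972896e-03,  1.58587263e+02]), 'ft_force': array([0.30870501, 0.43855334, 0.28050358]), 'moment': array([ 0.01276848, -0.04948339, -0.02485809]), 'width': 0.9979374861599015}
45.3
{'fx': 379.6037876115101, 'fy': 379.6037876115101, 'cx': 277.4910073332633, 'cy': 201.64234009013276, 'cam_to_world': array([[ 9.95529476e-01,  5.79291077e-02, -7.46008164e-02,
         4.53996119e+02],
       [-9.44251205e-02,  6.29034045e-01, -7.71621712e-01,
        -5.83677410e+02],
       [ 2.22709602e-03,  7.75216350e-01,  6.31691896e-01,
         5.31045635e+02],
       [ 0.00000000e+00,  0.00000000e+00,  0.00000000e+00,
         1.00000000e+00]])}
{'fx': 541.5010224190701, 'fy': 541.5010224190701, 'cx': 271.56537186785016, 'cy': 209.42048156325004, 'cam_to_world': array([[ 1.67244120e-02,  9.97014052e-01, -7.53874907e-02,
         4.25125451e+02],
       [-9.99773866e-01,  1.76658076e-02,  1.18378831e-02,
        -7.19375353e+01],
       [ 1.31343167e-02,  7.51724614e-02,  9.97084044e-01,
         9.64308108e+02],
       [ 0.00000000e+00,  0.00000000e+00,  0.00000000e+00,
         1.00000000e+00]])}
```

View pics/side0.png

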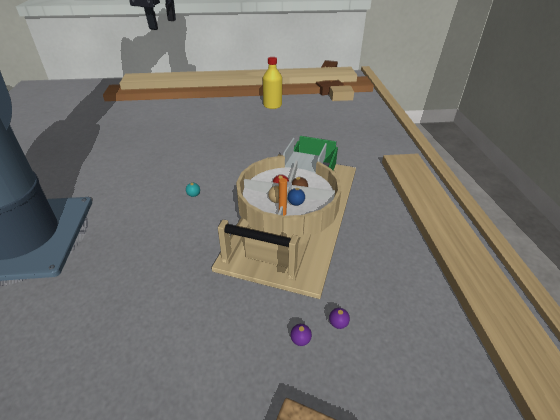

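View pics/top0.png

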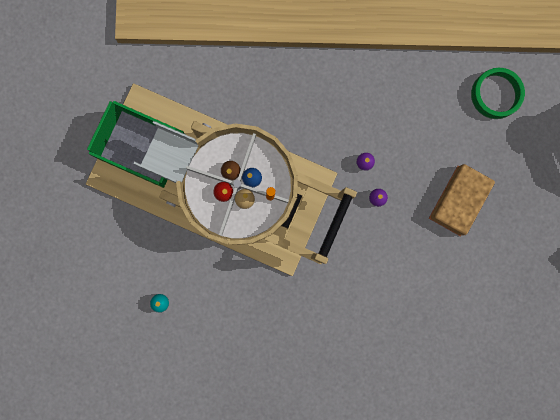

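The top view shows walnut (231,170), red (223,191), blue (252,177), beech (245,199), post (270,192), bar (336,226) and green tray (130,142). The purple balls at (366,161) and (378,197) and the turquoise one at (160,303) lie on the table, so they are look-alikes. I'll measure next and enlarge a crop.

```bash
cat > h.py <<'E'
import numpy as np, cv2
from bench import manip, optics
def ray(n,u,v):
    c=optics.camera_info(n);T=c["cam_to_world"]
    d=T[:3,:3]@np.array([(u-c["cx"])/c["fx"],-(v-c["cy"])/c["fy"],-1]);return T[:3,3],d
def onz(n,u,v,z):
    o,d=ray(n,u,v);return o+d*(z-o[2])/d[2]
def proj(n,p):
    c=optics.camera_info(n);T=c["cam_to_world"];q=T[:3,:3].T@(np.array(p)-T[:3,3])
    return np.array([c["cx"]+c["fx"]*q[0]/-q[2],c["cy"]-c["fy"]*q[1]/-q[2]])
def blobs(mask,amin=15):
    n,l,s,c=cv2.connectedComponentsWithStats(mask.astype(np.uint8))
    return [(c[i].round(1),s[i].tolist(),l==i) for i in range(1,n) if s[i][4]>=amin]
def load(f): return cv2.imread(f)
E
python3 - <<'E'
from h import *
im=load("pics/top0.png");H=cv2.cvtColor(im,cv2.COLOR_BGR2HSV);h,s,v=[H[...,i].astype(int) for i in range(3)]
M={"bar":v<38,"orange":(h>4)&(h<16)&(s>200)&(v>150),"brown":(h<14)&(s>110)&(v<130)&(v>30),"red":((h<4)|(h>174))&(s>180),"green":(h>50)&(h<80)&(s>120),"blue":(h>100)&(h<125)&(s>150)}
for k,m in M.items():
    for c,st,mm in blobs(m): print(k,c,st)
b=im[130:250,170:370];cv2.imwrite("pics/crop0.png",cv2.resize(b,None,fx=4,fy=4,interpolation=cv2.INTER_CUBIC))
is_=load("pics/side0.png")[140:290,210:350];cv2.imwrite("pics/crop1.png",cv2.resize(is_,None,fx=4,fy=4,interpolation=cv2.INTER_CUBIC))
E
```

```text
bar [292.1 212. ] [282, 194, 20, 34, 132]
bar [335.1 224.6] [319, 194, 33, 63, 551]
brown [230.4 169.7] [221, 161, 19, 19, 241]
brown [449.1 180.9] [440, 166, 19, 32, 38]
brown [221.  191.7] [214, 182, 19, 20, 165]
brown [433.7 209.3] [429, 199, 11, 21, 27]
red [222.8 191. ] [214, 182, 19, 19, 249]
green [498.3  92.5] [472, 68, 53, 51, 1089]
green [118.1 134.6] [87, 101, 97, 87, 1420]
blue [251.9 177.2] [242, 168, 20, 19, 251]
```

View pics/crop0.png

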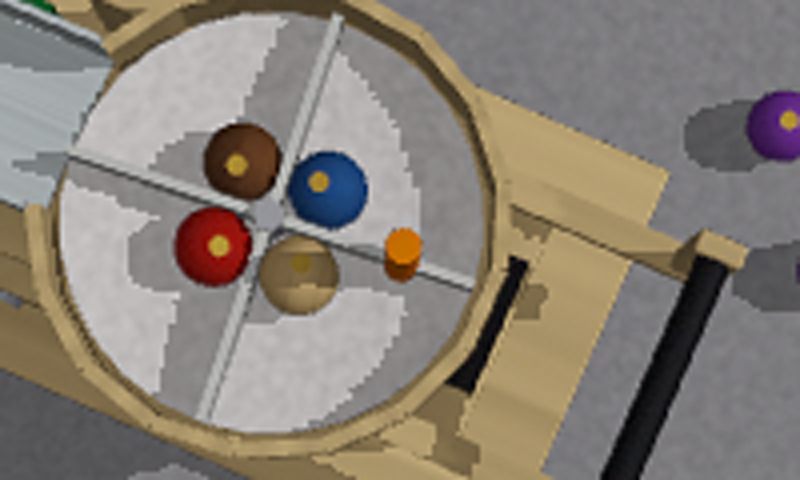

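View pics/crop1.png

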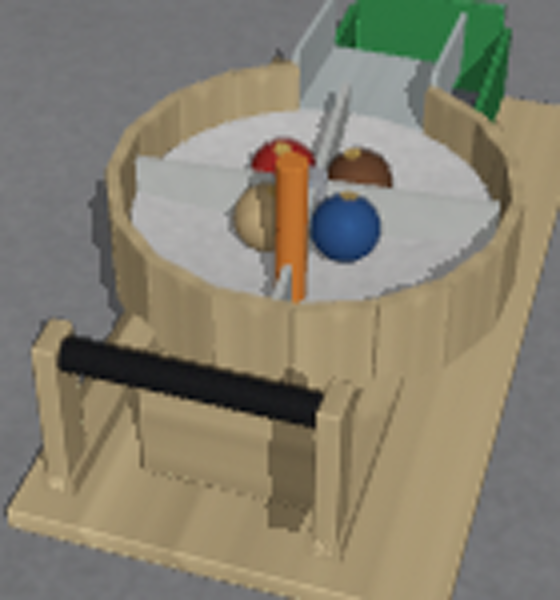

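The crop confirms it: walnut is the plain dark brown ball at (230,170), beside red, blue and beech. The post top is at (271,191). Now I'll set up the stand frame.

```bash
cat >> h.py <<'E'
E
python3 - <<'E'
from h import *
im=load("pics/top0.png");H=cv2.cvtColor(im,cv2.COLOR_BGR2HSV);h,s,v=[H[...,i].astype(int) for i in range(3)]
m=[b for b in blobs(v<45) if b[1][0]>310 and b[1][0]<330][0]
r=cv2.minAreaRect(np.argwhere(m[2])[:,::-1].astype(np.float32));print(r)
box=cv2.boxPoints(r)
P=np.array([onz("top",*p,140) for p in box]);print(P.round(1))
barc=P.mean(0)
e=[np.linalg.norm(P[i]-P[(i+1)%4]) for i in range(4)];print(e)
i=int(np.argmax(e[:2]));xd=P[(i+1)%4]-P[i];xd/=np.linalg.norm(xd)
axle=onz("top",236.5,183.8,112);
post=onz("top",270.8,190.9,165);bd=axle-barc;
if xd[0]<0: xd=-xd
yd=np.array([-xd[1],xd[0],0])
if yd@bd<0: yd=-yd
xd=np.array([yd[1],-yd[0],0])
print("bar",barc,"axle",axle,"bd",bd,"len",np.linalg.norm(bd[:2]),"yd",yd,bd[:2]/np.linalg.norm(bd[:2]))
w=onz("top",230.4,169.9,105)
for n,p in(("post",post),("walnut",w),("red",onz("top",222.8,191.2,105)),("blue",onz("top",251.9,177.2,105)),("beech",onz("top",245,199.5,105))):
    d=p-axle; print(n,p.round(1),np.hypot(*d[:2]).round(1),"ang from +y (toward +x neg)",np.degrees(np.arctan2(-(d@xd),d@yd)).round(1))
# ring check via side
print("side proj axle115",proj("side",[*axle[:2],115]),"post",proj("side",post),"bar",proj("side",barc))
E
```

```text
((335.0908508300781, 224.61277770996094), (8.655040740966797, 65.38985443115234), 23.07041358947754)
[[ 422.3 -153.8  140. ]
 [ 514.9 -192.2  140. ]
 [ 509.9 -204.5  140. ]
 [ 417.4 -166.   140. ]]
[np.float64(100.22017056845691), np.float64(13.240351808296152), np.float64(100.1931131815214), np.float64(13.121990933997317)]
bar [ 466.13185206 -179.12191066  140.        ] axle [529.24669151 -25.87623053 112.        ] bd [ 63.11483944 153.24568013 -28.        ] len 165.73388741282736 yd [0.38297648 0.92375809 0.        ] [0.38082036 0.92464904]
post [513.1 -79.8 165. ] 56.3 ang from +y (toward +x neg) -174.1
walnut [552.3 -15.3 105. ] 25.4 ang from +y (toward +x neg) -42.8
red [517.8  -3.9 105. ] 24.7 ang from +y (toward +x neg) 50.0
blue [541.2 -49.9 105. ] 26.8 ang from +y (toward +x neg) -131.1
beech [505.2 -39.6 105. ] 27.7 ang from +y (toward +x neg) 142.2
side proj axle115 [289.07032973 183.87463506] post [283.84421173 179.39420649] bar [259.19864331 234.14937898]
```

Measurements agree with the spec: bar 100 × 13 mm and 165.7 mm from the axle, post at radius 56, balls at radius about 26. The side view projects consistently too. The dish must turn about +40° counter-clockwise, taking the post to stand (39,-39). First I'll travel at height towards the post.

Call:
play_rows --deltas '[[[-0.14,-0.15,0,0],[-0.28,-0.3,0,0],[-0.42,-0.45,0,0],[-0.56,-0.6,0,0],[-0.7,-0.75,0,0],[-0.84,-0.9,0,0],[-0.84,-0.9,0,0]]]' --jaw 0.5 --force 10

```text
time: 0.8
position: [330.4, 370.2, 302.0]
tool_rot: [-179.7, 0.1, 158.1]
ft_force: [0.0, 0.3, 0.7]
width: 0.499
```

Call:
play_rows --deltas '[[[-0.14,-0.15,0,0],[-0.28,-0.3,0,0],[-0.42,-0.45,0,0],[-0.56,-0.6,0,0],[-0.7,-0.75,0,0],[-0.84,-0.9,0,0],[-0.84,-0.9,0,0]]]'

```text
time: 1.5
position: [420.8, 136.0, 303.1]
tool_rot: [-179.7, 0.2, 157.7]
ft_force: [-0.6, -0.1, -0.4]
width: 0.5
```

```bash
cat >> h.py <<'E'
from scipy.spatial.transform import Rotation as Ro
YD=np.array([0.382,0.9242,0]);XD=np.array([0.9242,-0.382,0]);AX=np.array([529.2,-25.9,0])
def st(x,y,z): return AX+XD*x+YD*y+np.array([0,0,z])
def go(p,tool=True):  # grasp point target world -> row numbers
    s=manip.get_state();R=Ro.from_euler("xyz",s["tool_rot"],degrees=True).as_matrix()
    d=np.array(p)+[0,0,manip.grip_point_offset]-s["position"]
    return (R.T@d/200).round(3)
def show():
    s=manip.get_state();print(s["time"],s["position"].round(1),s["tool_rot"].round(1),s["ft_force"].round(1),round(s["width"],3))
E
python3 - <<'E'
from h import *
show();print(go([513.1,-79.8,152]),go([513.1,-79.8,200]))
E
```

```text
1.5 [420.8 136.  303.1] [-179.7    0.2  157.7] [-0.6 -0.1 -0.4] 0.5
[-0.835 -0.82   0.536] [-0.836 -0.822  0.296]
```

Call:
play_rows --deltas '[[[-0.14,-0.14,0,0],[-0.28,-0.28,0,0],[-0.42,-0.42,0,0],[-0.56,-0.56,0,0],[-0.7,-0.7,0,0],[-0.835,-0.82,0.1,0],[-0.835,-0.82,0.2,0],[-0.835,-0.82,0.2,0]]]'

```text
time: 2.3
position: [512.0, -78.7, 262.2]
tool_rot: [-179.6, -0.1, 157.7]
ft_force: [-0.9, 0.8, -0.2]
width: 0.496
```

```bash
python3 - <<'E'
from h import *
im=optics.grab_frame("side");cv2.imwrite("pics/side1.png",cv2.resize(im[90:270,180:380,::-1],None,fx=3,fy=3,interpolation=cv2.INTER_CUBIC))
show();print(go([513.1,-79.8,152]))
E
```

```text
2.35 [512.5 -78.1 263.5] [-179.6   -0.   157.8] [-0.5 -0.2  0.5] 0.502
[-0.006 -0.005  0.331]
```

View pics/side1.png

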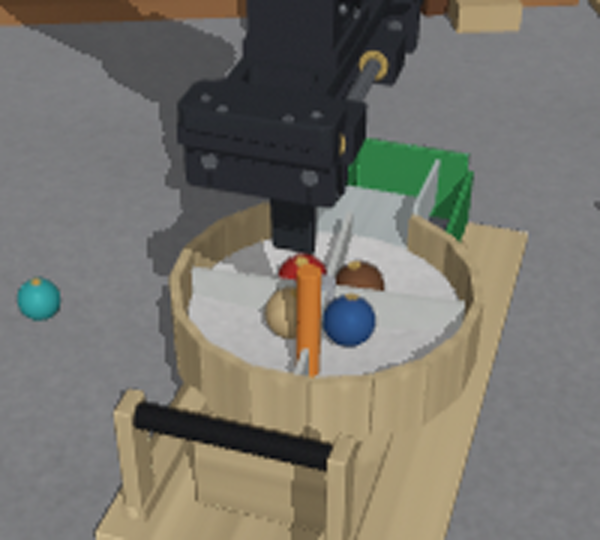

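```bash
python3 - <<'E'
from h import *
s=manip.get_state();R=Ro.from_euler("xyz",s["tool_rot"],degrees=True).as_matrix()
for y in(-31,31):
    print(y,[(proj("side",s["position"]+R@[0,y,z])-[180,90])*3 for z in (0,64)])
E
```

```text
-31 [array([294.47965286, 133.80430923]), array([293.77533783, 245.53096842])]
31 [array([329.16690725,  77.59145599]), array([326.29460303, 184.66435772])]
```

The visible near finger ends at crop (293,247), and the projection gives (294,246), so the pose and camera agree. Descending and gripping the post lightly.

Call:
play_rows --deltas '[[[0,-0.005,0.1,0],[-0.003,-0.005,0.2,0],[-0.006,-0.005,0.28,0],[-0.006,-0.005,0.33,0],[-0.006,-0.005,0.33,0],[-0.006,-0.005,0.33,0]]]'

```text
time: 2.95
position: [513.6, -79.3, 198.3]
tool_rot: [-179.6, 0.0, 157.8]
ft_force: [0.2, -0.3, -0.3]
width: 0.503
```

Call:
play_rows --deltas '[[[0,0,0,0],[0,0,0,0],[0,0,0,0],[0,0,0,0],[0,0,0,0],[0,0,0,0]]]' --jaw 0 --force 8

```text
time: 3.55
position: [513.2, -80.8, 198.6]
tool_rot: [-179.6, 0.0, 157.7]
ft_force: [-2.4, -4.5, 4.2]
width: 0.153
```

```bash
python3 - <<'E'
from h import *
show()
s=manip.get_state();p=s["position"]-AX;x,y=p@XD,p@YD;print("stand",x,y,p[2]-45.3,np.hypot(x,y))
a0=np.arctan2(-x,y);r=np.hypot(x,y);R=Ro.from_euler("xyz",s["tool_rot"],degrees=True).as_matrix()
tgt=np.radians(-135);tot=tgt-a0 
print(np.degrees(a0),np.degrees(tot))
for k in range(1,9):
    a=a0+tot*k/8
    d=st(-r*np.sin(a),r*np.cos(a),0)-s["position"];d[2]=0
    print((R.T@d/200).round(3),-np.degrees(tot*k/8/360).round(4))
E
```

```text
3.55 [513.2 -80.8 198.6] [-179.6    0.   157.7] [-2.4 -4.5  4.2] 0.153
stand 6.172635116058222 -56.89989589277414 153.26078812720255 57.23372761654207
-173.80863029200506 38.80863029200505
[-0.024  0.004 -0.   ] -0.0135
[-0.048  0.009 -0.   ] -0.027
[-0.071  0.017 -0.   ] -0.0404
[-0.093  0.026 -0.   ] -0.0539
[-0.114  0.037 -0.   ] -0.0674
[-0.135  0.051 -0.   ] -0.0809
[-0.154  0.065 -0.   ] -0.0943
[-0.172  0.082 -0.001] -0.1078
```

The grip holds the 14 mm post (width 0.153 ≈ 13.5 mm). Turning along the arc, with the wrist following.

Call:
play_rows --deltas '[[[-0.023,0.004,0,-0.0135],[-0.046,0.009,0,-0.027],[-0.069,0.016,0,-0.04],[-0.09,0.025,0,-0.054],[-0.111,0.036,0,-0.067],[-0.131,0.05,0,-0.081],[-0.15,0.064,0,-0.094],[-0.167,0.08,0,-0.108]]]'

```text
time: 4.35
position: [550.1, -78.1, 198.5]
tool_rot: [-179.7, -0.3, -163.2]
ft_force: [-2.2, 1.3, 2.4]
width: 0.152
```

Call:
play_rows --deltas '[[[0,0,0,0],[0,0,0,0],[0,0,0,0],[0,0,0,0]]]'

```text
time: 4.75
position: [550.2, -78.0, 198.6]
tool_rot: [-179.7, -0.2, -163.3]
ft_force: [1.1, 0.5, -0.6]
width: 0.153
```

```bash
python3 - <<'E'
from h import *
show()
s=manip.get_state();p=s["position"]-AX;x,y=p@XD,p@YD;print("stand",x,y,np.degrees(np.arctan2(-x,y)))
im=optics.grab_frame("side");cv2.imwrite("pics/side2.png",cv2.resize(im[90:270,180:380,::-1],None,fx=3,fy=3,interpolation=cv2.INTER_CUBIC))
E
```

```text
4.75 [550.2 -78.  198.6] [-179.7   -0.2 -163.3] [ 1.1  0.5 -0.6] 0.153
stand 39.31414656854791 -40.1567419999326 -135.60745958715694
```

View pics/side2.png

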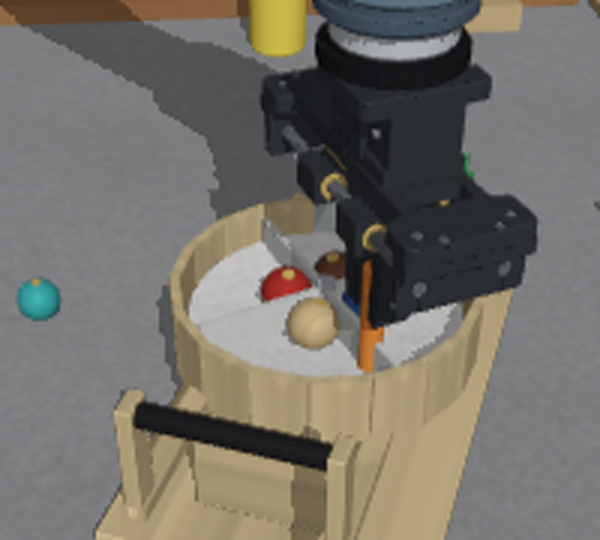

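The post turned with the gripper; walnut at crop (333,263) now sits on the spout side. Releasing, rising and turning the wrist back.

Call:
play_rows --deltas '[[[0,0,0,0],[0,0,0,0],[0,0,0,0],[0,0,0,0],[0,0,-0.15,0],[0,0,-0.3,0],[0,0,-0.45,0],[0,0,-0.45,0]]]' --jaw 0.4

```text
time: 5.6
position: [552.5, -77.8, 292.5]
tool_rot: [-179.6, 0.1, -163.3]
ft_force: [0.4, -0.4, -0.1]
width: 0.401
```

```bash
python3 - <<'E'
from h import *
show();print(go(st(0,-165,180)))
E
```

```text
5.6 [552.5 -77.8 292.5] [-1.796e+02  1.000e-01 -1.633e+02] [ 0.4 -0.4 -0.1] 0.401
[ 0.559 -0.355  0.338]
```

Call:
play_rows --deltas '[[[0.09,-0.06,0,0.018],[0.18,-0.12,0,0.036],[0.27,-0.18,0,0.054],[0.36,-0.24,0,0.072],[0.45,-0.3,0,0.09],[0.559,-0.355,0,0.109],[0.559,-0.355,0,0.109],[0.559,-0.355,0,0.109]]]'

```text
time: 6.4
position: [465.7, -177.8, 292.5]
tool_rot: [-179.7, 0.4, 157.6]
ft_force: [0.8, 0.7, -0.2]
width: 0.399
```

```bash
python3 - <<'E'
from h import *
show();print(go([466.2,-178.8,140]))
for n in("top","side"):
    im=optics.grab_frame(n);b=im[:,:,::-1];cv2.imwrite(f"pics/{n}3.png",cv2.resize(b[90:270,130:390] if n=="top" else b[90:310,180:380],None,fx=3,fy=3 if n=="top" else 2.7,interpolation=cv2.INTER_CUBIC))
    H=cv2.cvtColor(np.ascontiguousarray(b),cv2.COLOR_BGR2HSV);h,s,v=[H[...,i].astype(int) for i in range(3)]
    for c,sx,_ in blobs((h<14)&(s>110)&(v<130)&(v>30)):
        p=onz(n,*c,105)-AX; print(n,c,sx,"stand",p@XD,p@YD)
E
```

```text
6.4 [ 465.7 -177.8  292.5] [-179.7    0.4  157.6] [ 0.8  0.7 -0.2] 0.399
[-0.001 -0.001  0.536]
top [222.8 177.2] [214, 169, 19, 18, 244] stand 1.6733697528495248 25.024541924103698
top [226.2 199.7] [221, 189, 17, 20, 97] stand -29.183723233829987 5.503848826937332
top [238.7 196.3] [235, 190, 6, 13, 15] stand -16.277038392341595 -10.550128343144777
side [329.5  63.9] [322, 61, 15, 6, 72] stand -54.28284713212723 673.6431007954773
side [327.1  85.8] [312, 81, 34, 14, 212] stand -26.76183688024221 496.0807981312548
side [111.6  93.1] [103, 85, 20, 16, 163] stand -579.0004436880737 270.6791108918102
side [164.5  93.3] [151, 89, 24, 10, 135] stand -440.63884889248754 312.47431251117007
side [189.4  92.8] [187, 89, 7, 9, 27] stand -377.37521564097267 335.7159548692202
side [292.4 178.6] [285, 175, 15, 8, 68] stand -1.9080095697120518 31.395797012618964
side [268.2 184.9] [267, 180, 5, 10, 15] stand -39.99084581282548 -1.5941377372827745
```

View pics/top3.png

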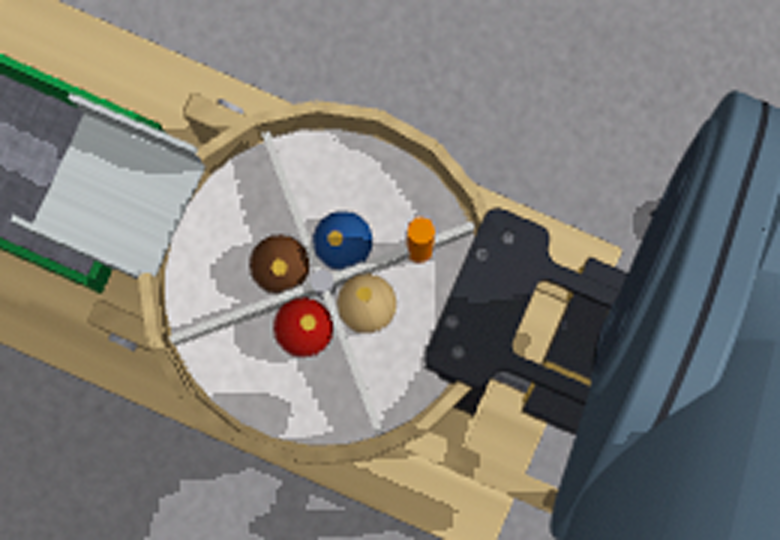

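View pics/side3.png

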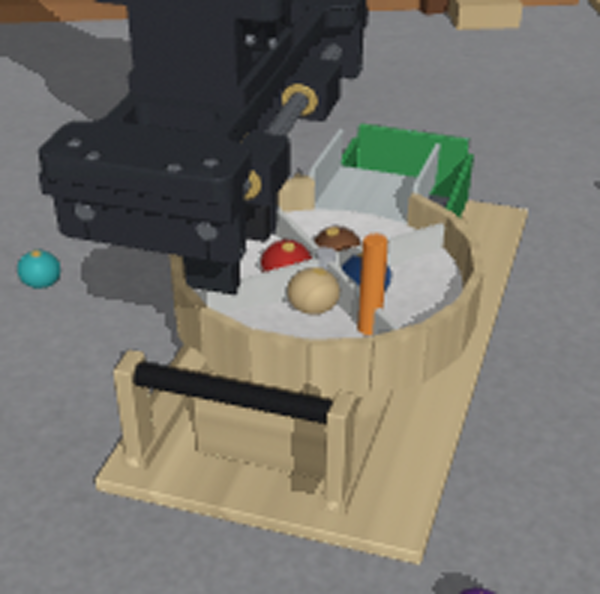

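In the top view walnut is at (223,177), which is stand (1.7, 25.0) and within limits. Its compartment faces the spout and the carousel is level. Descending onto the bar.

Call:
play_rows --deltas '[[[0,0,0.15,0],[0,0,0.3,0],[0,0,0.42,0],[0,0,0.5,0],[0,0,0.536,0],[0,0,0.536,0],[0,0,0.536,0]]]'

```text
time: 7.2
position: [467.6, -177.6, 185.9]
tool_rot: [-179.8, 0.4, 157.7]
ft_force: [-0.4, -0.2, -0.4]
width: 0.402
```

Call:
play_rows --deltas '[[[0,0,0,0],[0,0,0,0],[0,0,0,0],[0,0,0,0],[0,0,0,0],[0,0,0,0]]]' --jaw 0 --force 25

```text
time: 7.8
position: [466.9, -181.0, 186.7]
tool_rot: [-179.6, 0.5, 157.5]
ft_force: [-2.7, -8.4, 2.7]
width: 0.148
```

```bash
python3 - <<'E'
from h import *
show();s=manip.get_state();R=Ro.from_euler("xyz",s["tool_rot"],degrees=True).as_matrix()
for t in np.arange(.05,.61,.05):
    dy=-255*np.cos(t)+65*np.sin(t)+255;dz=65*np.cos(t)+255*np.sin(t)-65
    print(t.round(2),(R.T@(YD*dy+[0,0,dz])/200).round(3))
E
```

```text
7.8 [ 466.9 -181.   186.7] [-179.6    0.5  157.5] [-2.7 -8.4  2.7] 0.148
0.05 [-0.001  0.017 -0.063]
0.1 [-0.001  0.038 -0.126]
0.15 [-0.002  0.061 -0.187]
0.2 [-0.002  0.088 -0.247]
0.25 [-0.003  0.118 -0.306]
0.3 [-0.003  0.15  -0.363]
0.35 [-0.004  0.186 -0.419]
0.4 [-0.005  0.224 -0.473]
0.45 [-0.005  0.264 -0.524]
0.5 [-0.005  0.308 -0.574]
0.55 [-0.006  0.353 -0.621]
0.6 [-0.006  0.401 -0.666]
```

Bar gripped (width 0.148 ≈ 13 mm). Lifting along the hinge arc.

Call:
play_rows --deltas '[[[0,0.01,-0.035,0],[0,0.023,-0.08,0],[0,0.038,-0.126,0],[-0.001,0.054,-0.17,0],[-0.002,0.07,-0.21,0],[-0.002,0.088,-0.247,0],[-0.003,0.106,-0.285,0],[-0.003,0.118,-0.306,0]]]'

```text
time: 8.6
position: [476.3, -158.4, 248.4]
tool_rot: [-179.6, 0.6, 157.6]
ft_force: [3.3, -1.3, -5.6]
width: 0.143
```

```bash
python3 - <<'E'
from h import *
show();s=manip.get_state();R=Ro.from_euler("xyz",s["tool_rot"],degrees=True).as_matrix()
base=np.array([466.9,-181.0,186.7])
for t in (.3,.35,.4,.45,.5,.55,.6):
    dy=-255*np.cos(t)+65*np.sin(t)+255;dz=65*np.cos(t)+255*np.sin(t)-65
    print(t,(R.T@(base+YD*dy+[0,0,dz]-s["position"])/200).round(3))
im=optics.grab_frame("side");cv2.imwrite("pics/side4.png",cv2.resize(im[50:270,180:380,::-1],None,fx=2.7,fy=2.7,interpolation=cv2.INTER_CUBIC))
E
```

```text
8.6 [ 476.3 -158.4  248.4] [-179.6    0.6  157.6] [ 3.3 -1.3 -5.6] 0.143
0.3 [-0.     0.03  -0.054]
0.35 [-0.001  0.065 -0.109]
0.4 [-0.001  0.103 -0.163]
0.45 [-0.002  0.144 -0.215]
0.5 [-0.002  0.187 -0.264]
0.55 [-0.003  0.233 -0.312]
0.6 [-0.003  0.281 -0.357]
```

View pics/side4.png

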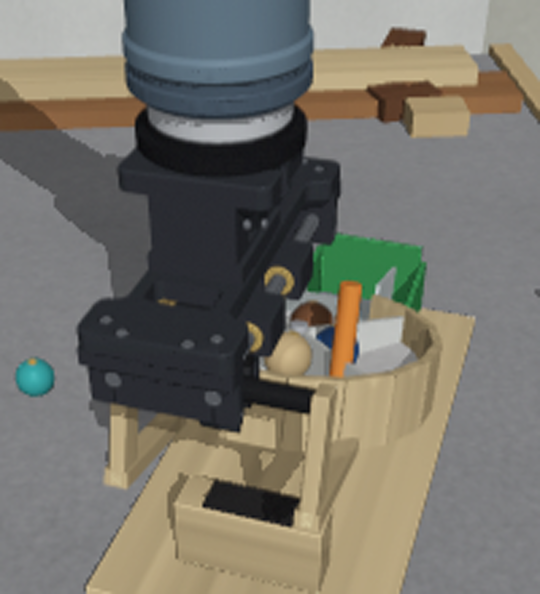

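The carousel is tipping with the bar held. Walnut at crop (312,313) is on the spout side. Continuing to 0.55 rad.

Call:
play_rows --deltas '[[[0,0.03,-0.054,0],[-0.001,0.065,-0.109,0],[-0.001,0.103,-0.163,0],[-0.002,0.144,-0.215,0],[-0.002,0.187,-0.264,0],[-0.002,0.21,-0.288,0],[-0.003,0.233,-0.312,0],[-0.003,0.233,-0.312,0]]]'

```text
time: 9.45
position: [494.7, -113.8, 311.2]
tool_rot: [-179.6, 0.6, 157.6]
ft_force: [6.3, 1.8, -6.8]
width: 0.144
```

Call:
play_rows --deltas '[[[0,0,0,0],[0,0,0,0],[0,0,0,0],[0,0,0,0],[0,0,0,0],[0,0,0,0],[0,0,0,0],[0,0,0,0]]]'

```text
time: 10.25
position: [494.7, -114.0, 311.0]
tool_rot: [-179.6, 0.6, 157.6]
ft_force: [4.5, 0.3, -7.9]
width: 0.14
```

```bash
python3 - <<'E'
from h import *
show();s=manip.get_state();R=Ro.from_euler("xyz",s["tool_rot"],degrees=True).as_matrix()
base=np.array([466.9,-181.0,186.7])
for t in (.5,.45,.4,.35,.3,.25,.2,.15,.1,.05,0):
    dy=-255*np.cos(t)+65*np.sin(t)+255;dz=65*np.cos(t)+255*np.sin(t)-65
    print(t,(R.T@(base+YD*dy+[0,0,dz]-s["position"])/200).round(3))
for n in ("top","side"):
    im=optics.grab_frame(n);cv2.imwrite(f"pics/{n}5.png",cv2.resize((im[50:270,60:360] if n=="top" else im[50:270,180:380])[:,:,::-1],None,fx=2.6,fy=2.6,interpolation=cv2.INTER_CUBIC))
E
```

```text
10.25 [ 494.7 -114.   311. ] [-179.6    0.6  157.6] [ 4.5  0.3 -7.9] 0.14
0.5 [ 0.001 -0.05   0.05 ]
0.45 [ 0.002 -0.093  0.1  ]
0.4 [ 0.002 -0.134  0.152]
0.35 [ 0.003 -0.172  0.205]
0.3 [ 0.003 -0.208  0.261]
0.25 [ 0.004 -0.24   0.318]
0.2 [ 0.005 -0.27   0.376]
0.15 [ 0.005 -0.297  0.437]
0.1 [ 0.006 -0.32   0.498]
0.05 [ 0.007 -0.341  0.56 ]
0 [ 0.007 -0.358  0.624]
```

View pics/top5.png

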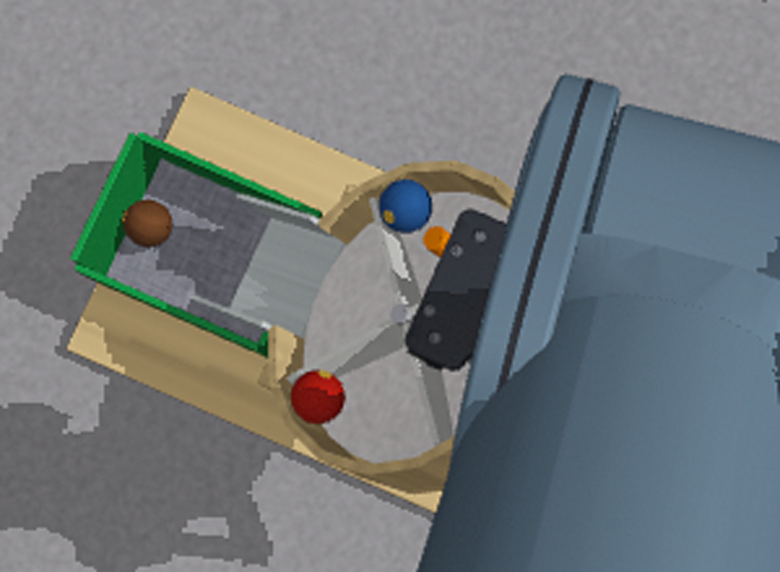

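View pics/side5.png

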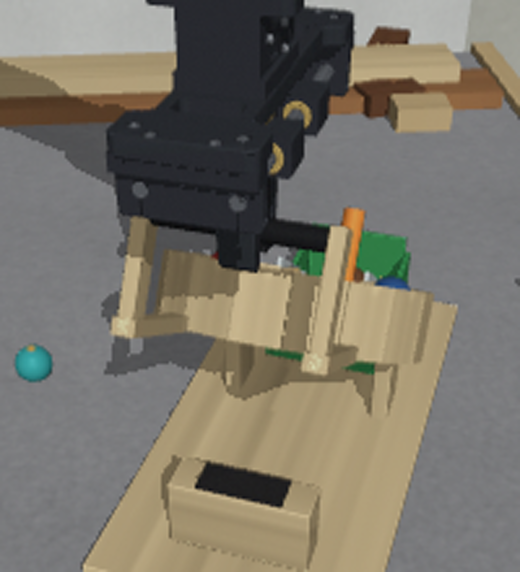

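Walnut has rolled into the tray at crop (148,222), full-frame (117,135), and red and blue stay in the dish. Lowering back along the arc.

Call:
play_rows --deltas '[[[0,-0.025,0.025,0],[0.001,-0.05,0.05,0],[0.002,-0.093,0.1,0],[0.002,-0.134,0.152,0],[0.003,-0.172,0.205,0],[0.003,-0.208,0.261,0],[0.004,-0.24,0.318,0],[0.005,-0.27,0.376,0]]]'

```text
time: 11.15
position: [473.2, -164.5, 235.0]
tool_rot: [-179.6, 0.5, 157.6]
ft_force: [4.6, 4.6, -4.6]
width: 0.144
```

```bash
python3 - <<'E'
from h import *
show();s=manip.get_state();R=Ro.from_euler("xyz",s["tool_rot"],degrees=True).as_matrix()
base=np.array([466.9,-181.0,186.7])
for t in (.2,.15,.1,.05,0):
    dy=-255*np.cos(t)+65*np.sin(t)+255;dz=65*np.cos(t)+255*np.sin(t)-65
    print(t,(R.T@(base+YD*dy+[0,0,dz]-s["position"])/200).round(3))
E
```

```text
11.15 [ 473.2 -164.5  235. ] [-179.6    0.5  157.6] [ 4.6  4.6 -4.6] 0.144
0.2 [-0.003  0.002 -0.005]
0.15 [-0.002 -0.025  0.055]
0.1 [-0.001 -0.049  0.116]
0.05 [-0.001 -0.069  0.179]
0 [-0.    -0.087  0.242]
```

Call:
play_rows --deltas '[[[0,-0.012,0.025,0],[0,-0.025,0.055,0],[0,-0.049,0.116,0],[0,-0.069,0.17,0],[0,-0.08,0.215,0],[0,-0.087,0.238,0],[0,-0.087,0.24,0],[0,-0.087,0.24,0]]]'

```text
time: 11.95
position: [466.2, -180.8, 186.1]
tool_rot: [-179.7, 0.4, 157.6]
ft_force: [2.7, 4.7, -4.1]
width: 0.145
```

```bash
python3 - <<'E'
from h import *
show()
E
```

```text
11.95 [ 466.2 -180.8  186.1] [-179.7    0.4  157.6] [ 2.7  4.7 -4.1] 0.145
```

Back at the starting height. Opening and rising clear.

Call:
play_rows --deltas '[[[0,0,0,0],[0,0,0,0],[0,0,0,0],[0,0,0,0],[0,0,0,0]]]' --jaw 0.45

```text
time: 12.45
position: [466.1, -181.1, 186.2]
tool_rot: [-179.6, 0.4, 157.6]
ft_force: [0.4, 0.2, 0.1]
width: 0.449
```

Call:
play_rows --deltas '[[[0,0,-0.08,0],[0,0,-0.25,0],[0,0,-0.45,0],[0,0,-0.65,0],[0,0,-0.8,0],[0,0,-0.8,0],[0,0,-0.8,0]]]'

```text
time: 13.15
position: [465.4, -179.8, 346.5]
tool_rot: [-179.7, 0.5, 157.6]
ft_force: [-0.8, 0.1, -0.8]
width: 0.45
```

```bash
python3 - <<'E'
from h import *
show()
for n in ("top","side"):
    im=optics.grab_frame(n);b=np.ascontiguousarray(im[:,:,::-1]);cv2.imwrite(f"pics/{n}6.png",cv2.resize(b[50:270,60:360] if n=="top" else b[90:310,180:380],None,fx=2.6,fy=2.6,interpolation=cv2.INTER_CUBIC))
    if n=="top":
        H=cv2.cvtColor(b,cv2.COLOR_BGR2HSV);h,s,v=[H[...,i].astype(int) for i in range(3)]
        for c,sx,_ in blobs((h<14)&(s>110)&(v<150)&(v>30)):
            p=onz(n,*c,30)-AX; print(n,c,sx,"stand",p@XD,p@YD)
    else:
        H=cv2.cvtColor(b,cv2.COLOR_BGR2HSV)
        for z in(140,152): print("bar proj",z,proj("side",st(0,-165,z)),[proj("side",st(x,-165,z)) .round(1)for x in(-40,40)])
        for c,sx,_ in blobs((H[...,2]<40)[215:260],60): print(c+[0,215],sx)
E
```

```text
13.15 [ 465.4 -179.8  346.5] [-179.7    0.5  157.6] [-0.8  0.1 -0.8] 0.45
top [116.4 135.3] [108, 127, 18, 18, 246] stand 2.076320405256816 233.82331679219666
top [228.5 199.2] [221, 189, 20, 20, 171] stand -22.490147903489618 9.870024051253287
bar proj 140 [259.19619915 233.80466286] [array([234. , 228.3]), array([285.2, 239.5])]
bar proj 152 [258.96379787 227.86061611] [array([233.4, 222.4]), array([285.3, 233.5])]
[257.  234.9] [225, 9, 65, 23, 541]
```

View pics/top6.png

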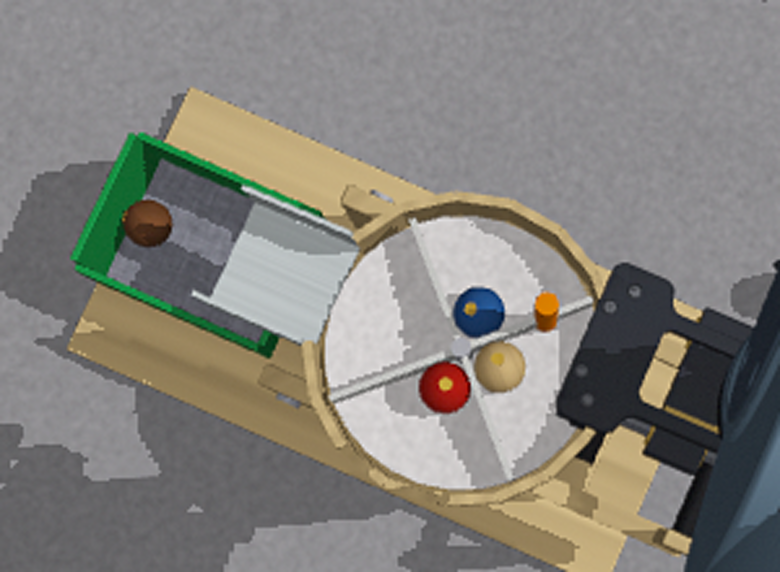

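View pics/side6.png

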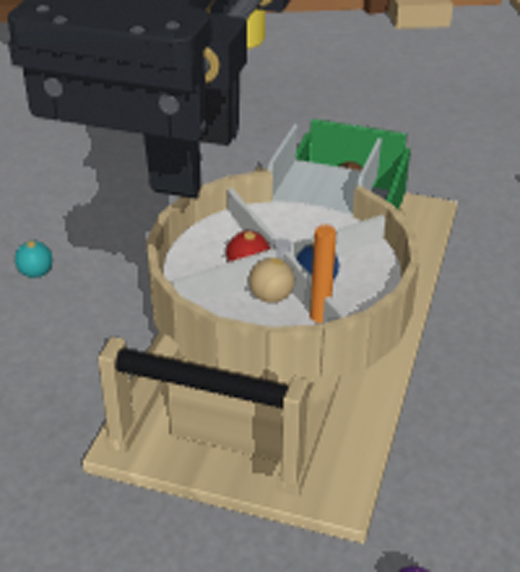

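The ball is at rest in the tray at stand (2,234), at the same pixel as 3 s ago. The bar reads row 234.9, against 233.8 expected at z 140, so the carousel is level. The gripper is clear, so I'm handing in.

```bash
python3 -c "
from bench import manip
print(manip.finish_job())"
```

```text
the job is handed in; nothing more can be done
None
```

I turned the carousel about 39° by its orange post and tipped it about 0.55 rad by the bar. The walnut ball rolled down the spout into the green tray. I then lowered the carousel, let go and handed the job in after about 13 s.

- **Before tipping:** the walnut ball was at stand (1.7, 25) mm, inside the limits, with the carousel level.
- **After lowering:** the ball lay still in the tray at stand (2, 234) mm. The bar was back at its rest height to within about 2 mm, and the other three balls were still in the dish.
- **At hand-in:** the gripper was open, about 160 mm above the bar and touching nothing. It never came near the walnut ball.
- **Disagreements:** the only one was about 2 mm between the post radius measured at the grip (57 mm) and the stated 55 mm. No check failed. The hand-in itself reports no verdict.

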